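Pack the stationery kit and hold its sprung lid shut

ROBOT

A 7-joint arm with a two-finger parallel gripper is mounted at the origin on the work surface. World frame = base frame: x ahead of the robot, y to its left, z up, the work surface at z = 0. Lengths are in mm, angles in rad, forces in N, time in s.
With the tool pointing down it reaches from about 400 to 875 mm from the base axis. Payload 4.4 kg.
Tool frame: the origin (TCP) lies midway between the tips of the shut fingers; the grasp point (between the pads) lies 19 mm behind it (ctrl.pinch_z is the distance from the TCP to the grasp point, in mm); z points along the fingers, y is the line along which they close (so a half turn about z gives the same grasp; the last joint's range is limited). The gripper opens to 85 mm and grips with 20 to 120 N. Pads are 22 mm wide; open, the fingers measure 114 mm over their backs; the gripper's body (76 mm by 85 mm) begins 54 mm behind the grasp point. The pads swing forward as they close: fully open they stand 13 mm farther back than shut.
Start: joints at [-1.247, 0.628, 0.038, 1.517, -0.027, 0.996, -0.02], TCP at [246.98, 601.264, 231.313] pointing down, gripper open.
Joint ranges: [-3.06, 3.06], [-0.37, 2.12], [-1.25, 1.32], [0.18, 2.47], [-1.1, 4.24], [0.23, 1.98], [-2.94, 2.94]. Speed limits (rad/s): [2.57, 2.57, 3.14, 3.14, 3.14, 3.14, 3.14].

INTERFACE

Orientations are given as [roll, pitch, yaw] about the fixed x, y, z axes, in that order (R = Rz(yaw) Ry(pitch) Rx(roll)).
In Python, from cell import read_state, cams, order, ctrl gives the robot as it stands.
- The arm moves only by the tool move_arm, never from a script. Its argument "targets" is text: rows parted by semicolons, each of 7 numbers parted by spaces: the gripper's target within -1 to 1 (fully open at 1, half-way at 0, shut at -1), then the shift along the tool's x, y, z in cm, then the turn, a rotation vector about the tool's x, y, z in degrees. A call has 1 to 5 rows; each row shifts and turns the commanded pose from where the row before left it, along the tool's axes as they then stand; what a row does not reach is not made up. A row lasts 1/12 s, in which the tool goes at most 41.7 mm and 7.16 degrees, less where a joint would pass 70% of its speed; a pose out of reach is approached as far as the arm can. A call with a gripper value outside its range is refused whole. The fingers move at their own pace and stop on an object; the grip force is fixed at half the most. Time passes only in rows, so rows that do not move let the fingers close. It gives the time, the measured TCP pose, the force, the opening and the grip force at its end, in the units of the state.
- read_state(): the state, without advancing time (a new reading comes with each control period).
- cams.get_image(name): name is "scene" or "top" or "wrist"; returns a dict with "color" (480x640x3 uint8, red, green, blue), "fovy" (degrees; the focal length in pixels is half the picture's height over the tangent of half this angle, whatever the lens; pixels are square), "cx", "cy" (the principal point, pixels), "rvec" (rotation vector, rad) and "tvec" (3), from world to camera coordinates, as OpenCV has them. Camera axes: x right, y down, z forward; pixel columns grow to the right and rows downward; lengths in mm; the calibration is good to about 2 mm. A picture is of the moment at which its call begins. There is no depth.
- order.finish_job(): hands the job in; it is judged then, once.
The state is a dict: "clock": time; "qpos": joint angles; "qd": joint speeds; "tau": joint torques, N m; "eef_pos": TCP position; "tool_rot": TCP orientation; "force": force on the tool from outside, world axes, zero at the start; "torque": the same for the moment, N m; "width": finger opening in mm; "gripper_force": force on a finger pad.
Only numpy, scipy, OpenCV 4.12 (cv2) and the standard library are available. Lean on these libraries where they do the work, as an engineer would, in place of code of your own. Each camera call takes 0.05 s, during which the arm holds its last target. There are 200 camera calls.

TASK

Pack the grey kit box that is screwed to the packing bench: put both tape rolls in the compartment next to the lid's hinge and the marker in the compartment on the other side of the divider, and let go of them. Then push the open, sprung black lid down until it is fully shut, without ramming it, and finish while still holding it fully shut, because it has no catch and springs open if let go. Do not disturb the other things on the bench.

Things in the scene. Friction and masses are not known exactly. Their poses are not given: they have to be found in the camera images.
- kit_box: grey open plastic box fixed to the bench, at varying places and yaws: 220 (x) x 181 (y) x 62 mm high outside, walls and floor 4 mm. Origin: centre of its underside, on the bench; z up. A divider along x, 4 mm thick, centred at y = 14.5 mm, top 52 mm above the bench, makes two compartments. The lid is hinged along its -y side. A flat steel foot sticks out 24 mm at each x end.
- roll_bay (a point): centre of the floor of the hinge-side compartment (212 x 99 mm inside, 58 mm deep), at box x = 0, y = -37, z = 4 mm. Axes as the box.
- marker_bay (a point): centre of the floor of the other compartment (212 x 70 mm inside, 58 mm deep), at box x = 0, y = 51.5, z = 4 mm. Axes as the box.
- kit_lid (a joint): angle of the black sprung lid, rad: 0 fully shut (level on the rim, against a stop); the spring holds it at 1.85 at the start, leaning 16 degrees past upright out to the box's -y side. Opening turns it about the box's +x. Plate 220 (along the hinge) x 185 x 6 mm. Spring about 0.47 N m/rad: shut, it takes some 6 N of push 150 mm from the hinge. It springs open when let go.
- lid_hinge (a point): middle of the hinge line, along box x at box y = -90.5, z = 62 mm; the lid's underside passes through it. Axes as the box. To shut the lid, push its outer face from the -y side towards +y, then down.
- lid_edge (a point): middle of the lid's free edge, on its outer face (upper face when shut), 185 mm from the hinge. At the start it is about 240 mm above the bench, at box y = -147 mm; shut, it lies at box x = 0, y = 94.5, z = 68 mm. Its frame turns with the lid.
- roll_a: small roll of brown packing tape lying flat: ring of 48 mm outer and 28 mm hole diameter, 24 mm high, 60 g or so. Origin: centre of its underside.
- roll_b: second tape roll, the same as roll_a.
- marker: flat-bodied carton marker lying flat: white body with black cap, 110 (x) x 24 (y) x 16 mm high, 40 g or so. Origin: centre of its underside; x along its length, cap to +x. It starts at any of three places, swapped with the rolls.
- weight: bystander: small steel check weight, 28 mm across, 36 mm high. Origin: centre of its underside.
- staples: bystander: small paper box of staples, 50 x 35 x 20 mm. Origin: centre of its underside.
- stapler: bystander: black stapler, 140 x 36 mm, about 55 mm high. Origin: centre of its underside.
- mug: bystander: white mug, 80 mm across, 90 mm high. Origin: centre of its underside.
- glue: bystander: white glue bottle, 52 mm across, 150 mm high. Origin: centre of its underside.
- carton: bystander: small closed carton, 100 x 80 x 70 mm. Origin: centre of its underside.
Things that resemble listed ones, but are neither listed nor needed, are in the scene too. What is shaped like the roll_b but pink or turquoise is not meant.

How it is judged:
By the outcome, as a careful person would: the job done as asked, in the order asked, and still so for the second after the job is handed in, while the arm keeps its last pose, push and grip.
It also fails if it takes over 72 s, if anything falls off the work surface, if the arm or the gripper's body presses on something with over 40 N, if the wrist force passes 120 N, or if a joint passes its speed limit or range.

## Working session

There is one attempt and no reset: what is moved stays moved. The work goes in short steps, Python scripts to look and compute and a tool call to move; the robot and the scene stay as the last step left them, time stands still between calls to the robot, and variables do not carry over. Pictures are saved under pics/ and viewed, at most 10 in all, crops included, and the job is handed in when it is done.

Besides the shell and the picture viewer there is one more tool, called after "Emit:" in YAML: its name, and indented under it one key for each argument. move_arm: Moves the arm, as the interface text tells. Its arguments: {"type":"object","properties":{"targets":{"type":"string"}},"required":["targets"]}

```bash
mkdir -p pics; ls; cat > h.py <<'E'
import numpy as np, cv2
from cell import read_state, cams, order, ctrl
def grab(n,save=None):
    im=cams.get_image(n)
    if save: cv2.imwrite('pics/'+save,cv2.cvtColor(im['color'],cv2.COLOR_RGB2BGR))
    return im
def cam(im):
    f=240/np.tan(np.radians(im['fovy'])/2); R=cv2.Rodrigues(np.array(im['rvec'],float))[0]; t=np.array(im['tvec'],float)
    return f,R,t
def ray(im,u,v,z):
    f,R,t=cam(im); C=-R.T@t; d=R.T@np.array([(u-im['cx'])/f,(v-im['cy'])/f,1.])
    return C+d*(z-C[2])/d[2]
def proj(im,p):
    f,R,t=cam(im); q=R@np.array(p,float)+t
    return q[:2]/q[2]*f+[im['cx'],im['cy']]
E
python3 - <<'E'
from h import *
for n in ('top','scene'):
    im=grab(n,n+'1.png'); f,R,t=cam(im); print(n,im['fovy'],im['cx'],im['cy'],-R.T@t, R.round(2).tolist())
s=read_state(); print(s)
E
```

```text
pics
top 45.956263039849006 320.8314183476725 230.43537590702297 [ 248.5638176   142.74128647 1452.80634988] [[0.05, -1.0, 0.0], [-0.97, -0.05, -0.22], [0.22, 0.01, -0.98]]
scene 53.23562945836552 322.7607044901749 240.4145595954017 [1052.26499754  447.23659447  913.95386233] [[-0.5, 0.86, -0.01], [0.71, 0.41, -0.57], [-0.49, -0.3, -0.82]]
{'clock': 0.1, 'qpos': array([-1.2468115 ,  0.62925994,  0.03844332,  1.51828121, -0.02699577,
        0.99628812, -0.01997837]), 'qd': array([-8.48865648e-05, -1.55585896e-03, -1.01824261e-03, -3.30594308e-03,
       -4.74027512e-04,  1.04654724e-04, -3.47834957e-04]), 'tau': array([ 2.70519704e-03, -5.64526677e+01,  1.23040594e+00, -1.93972045e+01,
        1.12397244e-02,  5.29177225e-03, -2.94288519e-06]), 'eef_pos': array([246.75106724, 600.73343781, 230.47270117]), 'tool_rot': array([-3.13987406e+00,  2.05792574e-05,  2.75183264e+00]), 'force': array([ 0.14060778,  0.04647196, -0.67229203]), 'torque': array([-0.02194564,  0.02149667, -0.00601549]), 'gripper_force': 0.0, 'width': 85.54752110576472}
```

View pics/top1.png

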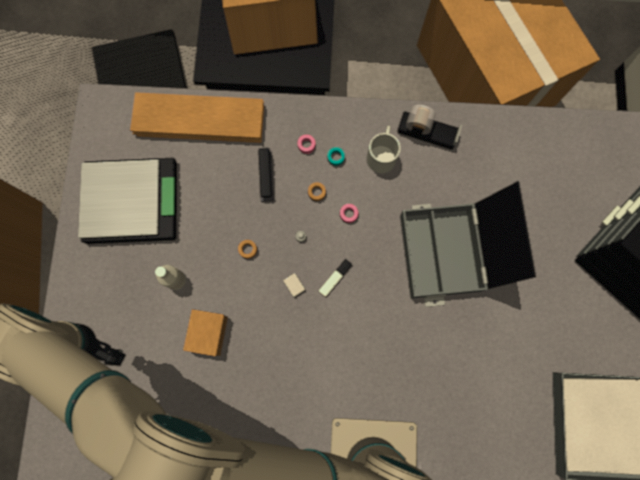

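View pics/scene1.png

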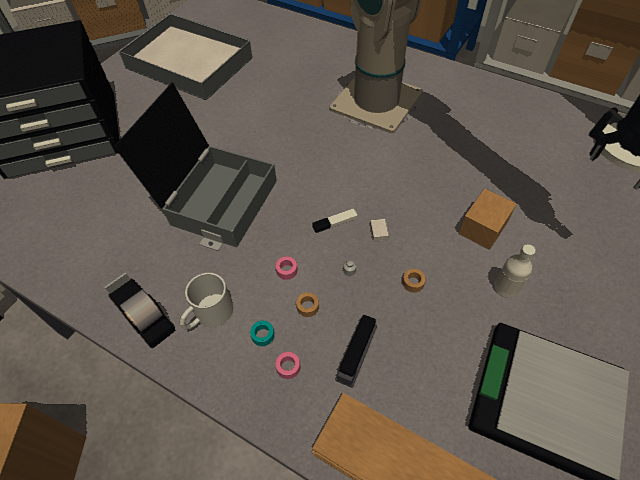

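The top view shows the brown rolls at about (317,191) and (248,249), the marker at (336,278) with its cap at upper right, and the box at about (443,252) with the lid to its right (world -y). The scene view agrees: rolls at (307,304) and (414,280), marker at (335,220), box at (222,200).

```bash
cat > m.py <<'E'
from h import *
T=grab('top');S=grab('scene')
def blobs(im,mask,amin):
    n,l,st,c=cv2.connectedComponentsWithStats(mask.astype(np.uint8)); 
    return [(c[i],st[i,4],l==i) for i in range(1,n) if st[i,4]>amin]
for n,im,win in (('top',T,(225,350,170,310)),('scene',S,(270,440,180,330))):
    hsv=cv2.cvtColor(im['color'],cv2.COLOR_RGB2HSV); h,s,v=[hsv[...,i] for i in range(3)]
    w=np.zeros(h.shape,bool); w[win[2]:win[3],win[0]:win[1]]=1
    for c,a,m in blobs(im,w&(h>7)&(h<20)&(s>110)&(v>60),30):
        cnt=cv2.findContours(m.astype(np.uint8),0,2)[0][0]; e=cv2.fitEllipse(cnt)
        print(n,'roll',c.round(1),a,'ell',np.round(e[0],1),ray(im,*e[0],18).round(1),ray(im,*e[0],24).round(1))
    for nm,mk in (('white',w&(v>150)&(s<70)),('black',w&(v<45))):
        for c,a,m in blobs(im,mk,15):
            r=cv2.minAreaRect(np.argwhere(m)[:,::-1].astype(np.float32))
            print(n,nm,c.round(1),a,ray(im,*c,14).round(1),[ray(im,*q,16).round(0)[:2].tolist() for q in cv2.boxPoints(r)])
for n,im,b in (('t',T,(390,170,550,310)),('s',S,(110,80,290,255))):
    c=im['color'][b[1]:b[3],b[0]:b[2],::-1]; k=4 if n=='t' else 3.4
    c=cv2.resize(cv2.convertScaleAbs(c,alpha=1.6),None,fx=k,fy=k,interpolation=2); cv2.imwrite(f'pics/crop_{n}.png',c)
E
python3 m.py
```

```text
top roll [316.5 191.1] 211 ell [316.5 191.2] [672.6 170.3  18. ] [670.8 170.2  24. ]
top roll [247.1 248.7] 213 ell [247.1 248.7] [508.6 340.3  18. ] [507.6 339.5  24. ]
top white [299.4 233.8] 27 [556.2 208.5  14. ] [[563.0, 215.0], [564.0, 202.0], [550.0, 201.0], [550.0, 214.0]]
top white [329.8 282.8] 257 [432.7 123.   14. ] [[412.0, 153.0], [468.0, 112.0], [453.0, 93.0], [397.0, 134.0]]
top white [293.4 284.2] 280 [424.2 215.5  14. ] [[434.0, 245.0], [455.0, 215.0], [414.0, 186.0], [393.0, 215.0]]
top black [268.2 186.5] 260 [679.6 298.8  14. ] [[723.0, 324.0], [726.0, 292.0], [641.0, 282.0], [638.0, 313.0]]
top black [344.2 267.2] 93 [474.9  88.2  14. ] [[470.0, 105.0], [494.0, 84.0], [480.0, 70.0], [457.0, 90.0]]
scene roll [413.8 279.9] 345 ell [413.8 279.8] [511.9 343.8  18. ] [515.5 344.5  24. ]
scene roll [307.3 304.2] 369 ell [307.4 303.9] [674.8 175.1  18. ] [677.3 176.9  24. ]
scene white [342.1 216. ] 220 [433.1 124.7  14. ] [[454.0, 96.0], [398.0, 138.0], [415.0, 154.0], [470.0, 113.0]]
scene white [378.9 227.5] 244 [420.7 215.6  14. ] [[412.0, 189.0], [390.0, 217.0], [431.0, 242.0], [453.0, 215.0]]
scene white [350.  268.8] 17 [552.9 210.5  14. ] [[556.0, 204.0], [547.0, 214.0], [552.0, 218.0], [562.0, 209.0]]
scene black [271.8 183.7] 34 [430.3 -77.6  14. ] [[424.0, -87.0], [417.0, -76.0], [445.0, -58.0], [451.0, -69.0]]
scene black [321.3 224.8] 177 [480.   94.8  14. ] [[487.0, 72.0], [454.0, 97.0], [476.0, 119.0], [508.0, 94.0]]
scene black [365.8 323. ] 217 [651.2 300.1  14. ] [[674.0, 288.0], [637.0, 283.0], [634.0, 315.0], [670.0, 320.0]]
```

View pics/crop_t.png

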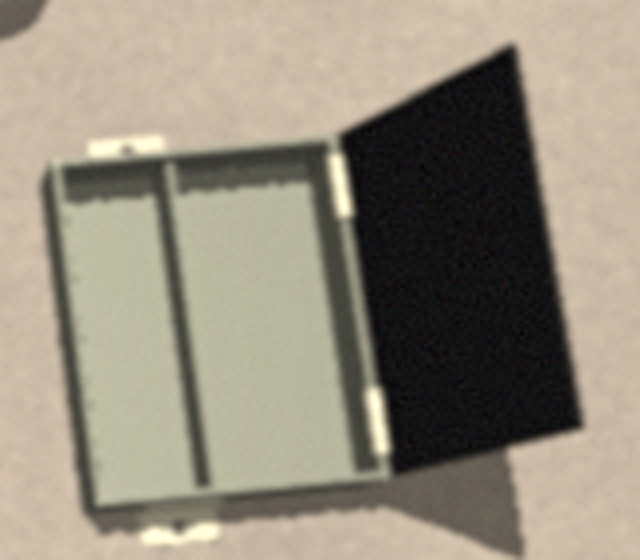

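View pics/crop_s.png

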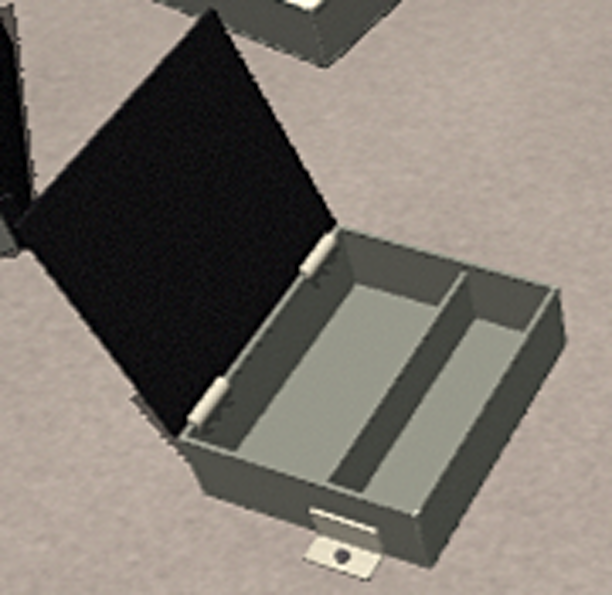

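The crops give the rim corners. Top crop: (52,163), (340,138), (388,475), (92,507). Scene crop: (337,230), (558,290), (418,515), (181,435). The lid is open on the -y side.

```bash
python3 - <<'E'
from h import *
T=grab('top');S=grab('scene')
# order: (+x,-y),(+x,+y),(-x,+y),(-x,-y) box
t=[(340,138),(52,163),(92,507),(388,475)]; s=[(181,435),(418,515),(558,290),(337,230)]
M=np.array([[110,-90.5],[110,90.5],[-110,90.5],[-110,-90.5]])
for n,im,c,o,k in (('t',T,t,(390,170),4),('s',S,s,(110,80),3.4)):
    P=np.array([ray(im,u/k+o[0],v/k+o[1],62)[:2] for u,v in c]); m=P.mean(0)
    H=(M.T@(P-m)); yaw=np.arctan2(H[0,1]-H[1,0],H[0,0]+H[1,1])
    print(n,P.round(0).tolist(),m.round(1),np.degrees(yaw).round(2),[np.linalg.norm(P[i]-P[i-1]).round(0) for i in range(4)])
E
```

```text
t [[646.0, -235.0], [620.0, -53.0], [403.0, -82.0], [433.0, -264.0]] [ 525.7 -158.5] 8.09 [np.float64(216.0), np.float64(185.0), np.float64(219.0), np.float64(184.0)]
s [[647.0, -226.0], [622.0, -47.0], [411.0, -78.0], [440.0, -255.0]] [ 530.3 -151.2] 8.4 [np.float64(209.0), np.float64(181.0), np.float64(214.0), np.float64(179.0)]
```

Emit:
move_arm:
  targets: "1 -3.4 -1.4 0.8 0 0 0;1 -3.4 -1.4 0.8 0 0 0;1 -3.4 -1.4 0.8 0 0 0;1 -3.4 -1.4 0.8 0 0 0;1 -3.4 -1.4 0.8 0 0 0"

```text
clock: 0.72
eef_pos: [378.6, 470.6, 191.0]
tool_rot: [3.141, 0.0, 2.752]
force: [0.3, 0.2, 0.6]
width: 85.6
gripper_force: 0.0
```

Emit:
move_arm:
  targets: "1 -3.4 -1.4 0.8 0 0 0;1 -3.4 -1.4 0.8 0 0 0;1 -3.4 -1.4 0.8 0 0 0;1 -3.4 -1.4 0.8 0 0 0;1 -3.4 -1.4 0.8 0 0 0"

```text
clock: 1.13
eef_pos: [509.4, 341.2, 151.0]
tool_rot: [3.141, 0.0, 2.752]
force: [1.5, 1.1, -0.4]
width: 85.2
gripper_force: 0.0
```

Emit:
move_arm:
  targets: "1 0 0 0 0 0 6.6;1 0 0 0 0 0 6.6;1 0 0 0 0 0 6.6;1 0 0 0 0 0 6.6;1 0 0 0 0 0 6.6"

```text
clock: 1.55
eef_pos: [508.4, 342.5, 151.2]
tool_rot: [-3.142, -0.0, 2.17]
force: [0.4, -0.7, -0.3]
width: 85.6
gripper_force: 0.0
```

Emit:
move_arm:
  targets: "1 0 0 0 0 0 6.6;1 0 0 0 0 0 6.6;1 0 0 0 0 0 6.6;1 0 0 0 0 0 6.6;1 0 0 0 0 0 0"

```text
clock: 1.97
eef_pos: [508.1, 342.8, 151.2]
tool_rot: [-3.142, 0.0, 1.713]
force: [0.1, 0.6, 0.1]
width: 85.5
gripper_force: 0.0
```

```bash
cat >> h.py <<'E'
from scipy.spatial.transform import Rotation as Ro
def plan(x,y,z,yaw=None):
    s=read_state(); R=Ro.from_euler('xyz',s['tool_rot']); p=s['eef_pos']
    d=R.inv().apply(np.array([x,y,z])-p)/10
    n=int(np.ceil(np.linalg.norm(d)/4.1))
    print('at',p.round(1),np.degrees(s['tool_rot']).round(1),'w',round(s['width'],1),'F',s['force'].round(1),'t',s['clock'],'| tool cm',d.round(2),'rows',n,'each',(d/max(n,1)).round(2))
    if yaw is not None:
        r=(R.inv()*Ro.from_euler('xyz',[180,0,yaw],degrees=True)).as_rotvec(degrees=True); print('turn',r.round(1),'rows',int(np.ceil(np.linalg.norm(r)/7.1)))
def brown(im):
    hsv=cv2.cvtColor(im['color'],cv2.COLOR_RGB2HSV); h,s,v=[hsv[...,i] for i in range(3)]
    m=((h>7)&(h<20)&(s>110)&(v>50)).astype(np.uint8)
    for c in cv2.findContours(m,0,2)[0]:
        if cv2.contourArea(c)>300:
            e=cv2.fitEllipse(c); print('brown',np.round(e[0],1),np.round(e[1],1),ray(im,*e[0],14).round(1),cv2.boundingRect(c))
E
python3 - <<'E'
from h import *
im=grab('wrist','w1.png'); brown(im); f,R,t=cam(im); print(-R.T@t,R[2])
plan(511,342,2,98.2)
E
```

```text
brown [323.5 229.3] [57.7 59.6] [507.6 341.9  14. ] (294, 199, 59, 61)
brown [33.8 78.8] [140.2 215.8] [283.  423.9  14. ] (0, 0, 125, 156)
[497.6258538  413.67872369 293.33929232] [ 0.04072985 -0.27979357 -0.95919583]
at [508.1 342.7 151.2] [-180.     0.    98.4] w 85.4 F [0.7 0.1 0.1] t 2.0167 | tool cm [-0.11  0.27 14.92] rows 4 each [-0.03  0.07  3.73]
turn [-0.   0.   0.2] rows 1
```

View pics/w1.png

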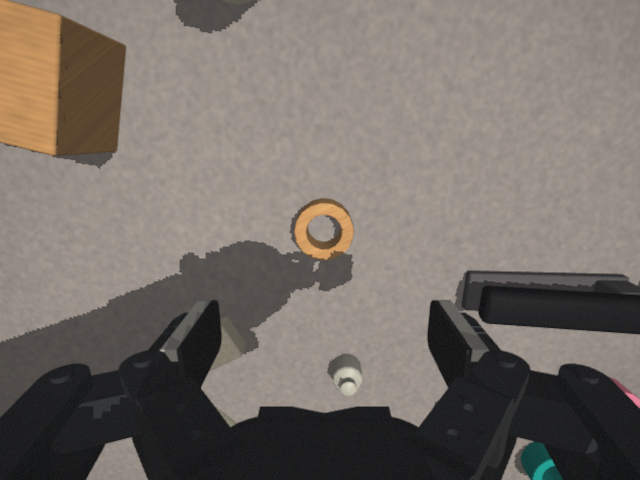

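The wrist view shows the roll at (323,229), centred ahead of the open fingers and where it was expected. Going down and gripping.

Emit:
move_arm:
  targets: "1 0 0 3.8 0 0 0;1 0 0 3.8 0 0 0;1 0 0 3.7 0 0 0;1 0 0 2.5 0 0 0;1 0 0 1.2 0 0 0"

```text
clock: 2.43
eef_pos: [506.0, 341.4, -2.3]
tool_rot: [-3.136, 0.002, 1.718]
force: [0.4, 0.5, -0.5]
width: 85.3
gripper_force: 0.0
```

Emit:
move_arm:
  targets: "1 0 0 0 0 0 0;-1 0 0 0 0 0 0;-1 0 0 0 0 0 0;-1 0 0 0 0 0 0;-1 0 0 0 0 0 0"

```text
clock: 2.85
eef_pos: [509.6, 343.5, 3.9]
tool_rot: [3.138, -0.002, 1.716]
force: [-1.3, -0.8, 5.4]
width: 45.8
gripper_force: 61.0
```

Emit:
move_arm:
  targets: "-1 0 0 0 0 0 0;-1 0 0 0 0 0 0;-1 0 0 0 0 0 0;-1 0 0 0 0 0 0;-1 0 0 0 0 0 0"

```text
clock: 3.27
eef_pos: [509.6, 343.5, 3.9]
tool_rot: [3.138, -0.002, 1.716]
force: [-0.1, -0.2, 6.0]
width: 45.8
gripper_force: 61.1
```

```bash
python3 - <<'E'
from h import *
plan(508,342,160,98.2)
a=np.radians(8.2);c=np.array([528,-155]);R=np.array([[np.cos(a),-np.sin(a)],[np.sin(a),np.cos(a)]])
for q in ((-50,-35),(50,-35),(0,51.5)): print(q,c+R@q)
p=c+R@(-50,-35); plan(p[0],p[1],160)
E
```

```text
at [509.6 343.5   3.9] [ 1.798e+02 -1.000e-01  9.830e+01] w 45.8 F [-0.1 -0.2  6. ] t 3.2667 | tool cm [ -0.09  -0.13 -15.61] rows 4 each [-0.02 -0.03 -3.9 ]
turn [ 0.2 -0.1  0.1] rows 1
(-50, -35) [ 483.50320113 -196.77361477]
(50, -35) [ 582.48082423 -182.5107214 ]
(0, 51.5) [ 520.65460991 -104.02652411]
at [509.6 343.5   3.9] [ 1.798e+02 -1.000e-01  9.830e+01] w 45.8 F [-0.1 -0.2  6. ] t 3.2667 | tool cm [-53.05 -10.33 -15.74] rows 14 each [-3.79 -0.74 -1.12]
```

Emit:
move_arm:
  targets: "-1 0 0 -2 0 0 0;-1 0 0 -4 0 0 0;-1 0 0 -4 0 0 0;-1 0 0 -4 0 0 0;-1 -2 -0.4 -0.5 0 0 0"

```text
clock: 3.68
eef_pos: [511.2, 329.4, 154.7]
tool_rot: [3.127, -0.01, 1.721]
force: [1.3, 0.8, -0.8]
width: 45.6
gripper_force: 61.7
```

Emit:
move_arm:
  targets: "-1 -4 -0.8 0 0 0 0;-1 -4 -0.8 0 0 0 0;-1 -4 -0.8 0 0 0 0;-1 -4 -0.8 0 0 0 0;-1 -4 -0.8 0 0 0 0"

```text
clock: 4.1
eef_pos: [496.4, 117.0, 147.8]
tool_rot: [3.139, -0.001, 1.716]
force: [0.6, -0.5, -0.8]
width: 45.7
gripper_force: 61.7
```

Emit:
move_arm:
  targets: "-1 -4 -0.8 0 0 0 0;-1 -4 -0.8 0 0 0 0;-1 -4 -0.8 0 0 0 0;-1 -4 -0.8 0 0 0 0;-1 -3 -0.6 0 0 0 0"

```text
clock: 4.52
eef_pos: [486.0, -78.9, 147.8]
tool_rot: [3.139, 0.002, 1.713]
force: [0.2, -0.9, -0.5]
width: 46.1
gripper_force: 61.7
```

```bash
python3 - <<'E'
from h import *
plan(483.5,-196.8,85,98.2)
im=grab('wrist','w2.png')
E
```

```text
at [486.  -78.9 147.8] [1.799e+02 1.000e-01 9.810e+01] w 46.1 F [ 0.2 -0.9 -0.5] t 4.5167 | tool cm [-11.63  -1.93   6.3 ] rows 4 each [-2.91 -0.48  1.57]
turn [ 0.1  0.1 -0.1] rows 1
```

View pics/w2.png

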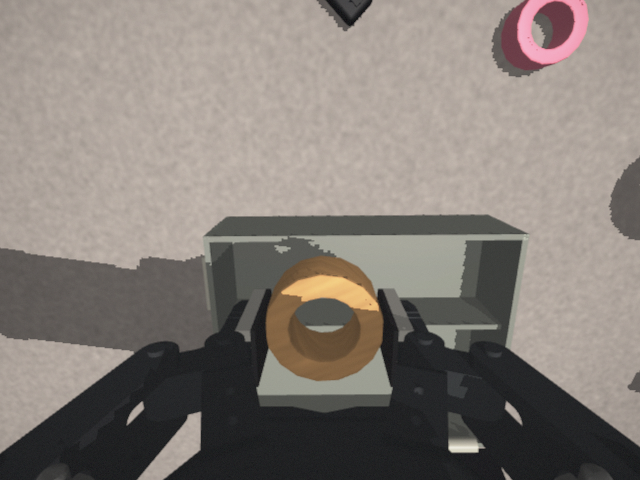

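The roll is held between the pads. The box's +y rim corners are at (207,235) and (527,235), which I use to refine the box pose.

```bash
python3 - <<'E'
from h import *
im=grab('wrist')
A=ray(im,206,236,62);B=ray(im,527.5,235,62)
d=B-A; yaw=np.arctan2(d[1],d[0]); m=(A+B)/2; n=np.array([-np.sin(yaw),np.cos(yaw)])
print(A.round(1),B.round(1),np.hypot(*d[:2]),np.degrees(yaw),'centre',m[:2]-90.5*n)
E
```

```text
[406.2 -89.3  62. ] [620.5 -59.8  62. ] 216.38659373437625 7.83717024571476 centre [ 525.68825965 -164.17771371]
```

Emit:
move_arm:
  targets: "-1 -4 -0.7 0 0 0 0;-1 -4 -0.7 0 0 0 0;-1 -3.9 -0.6 0 0 0 0;-1 0 0 3.5 0 0 0;-1 0 0 3 0 0 0"

```text
clock: 5.03
eef_pos: [485.3, -199.3, 82.8]
tool_rot: [3.136, 0.005, 1.711]
force: [0.2, 1.0, -1.6]
width: 46.1
gripper_force: 61.7
```

Emit:
move_arm:
  targets: "-1 0 0 2.5 0 0 0;-1 0 0 2 0 0 0;-1 0 0 1.5 0 0 0;-1 0 0 1 0 0 0;-1 0 0 0 0 0 0"

```text
clock: 5.45
eef_pos: [483.0, -194.7, 10.3]
tool_rot: [-3.14, -0.001, 1.716]
force: [-0.4, 0.4, -0.1]
width: 45.7
gripper_force: 61.7
```

```bash
python3 - <<'E'
from h import *
plan(482.5,-199.5,10,98)
E
```

```text
at [ 483.  -194.7   10.3] [-1.799e+02 -1.000e-01  9.830e+01] w 45.7 F [-0.4  0.4 -0.1] t 5.45 | tool cm [-0.46 -0.12  0.03] rows 1 each [-0.46 -0.12  0.03]
turn [-0.1 -0.1  0.3] rows 1
```

Emit:
move_arm:
  targets: "0.4 0 0 0 0 0 0;0.4 0 0 0 0 0 0;0.4 0 0 0 0 0 0;0.4 0 0 -1.5 0 0 0;0.4 0 0 -3 0 0 0"

```text
clock: 5.87
eef_pos: [481.8, -194.8, 55.4]
tool_rot: [-3.138, -0.002, 1.715]
force: [0.1, -0.0, -0.3]
width: 59.7
gripper_force: 0.0
```

Emit:
move_arm:
  targets: "0.4 0 0 -3.5 0 0 0;0.4 0 0 -4 0 0 0;1 1.5 1 -2 0 0 0;1 3.1 2.2 0 0 0 0;1 3.1 2.2 0 0 0 0"

```text
clock: 6.28
eef_pos: [527.4, -112.5, 154.7]
tool_rot: [3.136, 0.002, 1.711]
force: [1.3, 0.8, -1.2]
width: 85.5
gripper_force: 0.0
```

Emit:
move_arm:
  targets: "1 3.1 2.2 0 0 0 0;1 3.1 2.2 0 0 0 0;1 3.1 2.2 0 0 0 0;1 3.1 2.2 0 0 0 0;1 3.1 2.2 0 0 0 0"

```text
clock: 6.7
eef_pos: [613.1, 59.6, 152.6]
tool_rot: [3.14, -0.0, 1.715]
force: [1.6, -0.3, -0.0]
width: 85.4
gripper_force: 0.0
```

Emit:
move_arm:
  targets: "1 3.1 2.2 0 0 0 0;1 3.1 2.2 0 0 0 0;1 3.1 2.2 0 0 0 0;1 1.3 1 0 0 0 0;1 0 0 0 0 0 0"

```text
clock: 7.12
eef_pos: [673.3, 180.7, 151.9]
tool_rot: [3.138, -0.004, 1.723]
force: [-0.3, 0.1, 0.7]
width: 85.6
gripper_force: 0.0
```

```bash
python3 - <<'E'
from h import *
im=grab('wrist'); brown(im)
print('top:'); brown(grab('top','t2.png'))
plan(674,172.5,5,98)
E
```

```text
brown [623.4 377.5] [27.2 81.8] [972.7  81.4  14. ] (592, 345, 48, 63)
brown [319.9 238.9] [56.9 59. ] [671.5 171.8  14. ] (291, 209, 59, 61)
brown [612.5  33.9] [ 84.4 174.7] [854.3 352.9  14. ] (526, 0, 114, 81)
top:
brown [204.7 333.1] [41.8 50. ] [289.7 429.   14. ] (183, 310, 44, 47)
brown [ 12.3 258.5] [ 67.6 151.3] [451.2 940.8  14. ] (0, 180, 42, 150)
brown [198.9 116.7] [ 49.4 170. ] [866.9 501.7  14. ] (130, 92, 134, 51)
brown [557.3  44. ] [ 61.7 140.9] [1141.6 -482.7   14. ] (510, 0, 90, 107)
brown [476.4  55.5] [ 93.3 138.2] [1093.  -254.7   14. ] (417, 0, 127, 105)
brown [270.4  18.9] [69.8 98.9] [1174.5  329.1   14. ] (222, 0, 95, 54)
at [672.1 173.9 151.8] [180.    0.   98.4] w 85.3 F [-0.9 -1.  -0.3] t 7.2167 | tool cm [-0.16  0.17 14.68] rows 4 each [-0.04  0.04  3.67]
turn [0.  0.  0.4] rows 1
```

Emit:
move_arm:
  targets: "1 -0.1 0 3.8 0 0 0;1 0 0 3.8 0 0 0;1 0 0 3.5 0 0 0;1 0 0 2.3 0 0 0;1 0 0 1.1 0 0 0"

```text
clock: 7.63
eef_pos: [669.6, 169.4, 3.2]
tool_rot: [-3.136, 0.002, 1.712]
force: [-0.0, -0.5, 0.8]
width: 85.7
gripper_force: 0.0
```

Emit:
move_arm:
  targets: "1 0 0 0 0 0 0;-1 0 0 0 0 0 0;-1 0 0 0 0 0 0;-1 0 0 0 0 0 0;-1 0 0 0 0 0 0"

```text
clock: 8.05
eef_pos: [674.0, 172.5, 9.4]
tool_rot: [3.138, -0.0, 1.715]
force: [-0.8, -1.0, 7.0]
width: 46.0
gripper_force: 60.4
```

Emit:
move_arm:
  targets: "-1 0 0 0 0 0 0;-1 0 0 -2 0 0 0;-1 0 0 -4 0 0 0;-1 0 0 -4 0 0 0;-1 0 0 -4 0 0 0"

```text
clock: 8.47
eef_pos: [672.4, 172.3, 148.9]
tool_rot: [3.141, -0.0, 1.715]
force: [1.5, 0.4, -0.7]
width: 45.5
gripper_force: 61.6
```

```bash
python3 - <<'E'
from h import *
a=np.radians(8);c=np.array([527,-158]);R=np.array([[np.cos(a),-np.sin(a)],[np.sin(a),np.cos(a)]])
p=c+R@(50,-33);print(p); plan(p[0],p[1],145,98)
T=grab('top'); m=T['color'][200:300,395:495].astype(int); k=(m[...,0]-m[...,2]>50); v,u=np.nonzero(k); print(k.sum(), ray(T,u.mean()+395,v.mean()+200,24))
E
```

```text
[ 581.10611577 -183.72019122]
at [672.4 172.3 148.9] [180.   -0.   98.3] w 45.5 F [ 1.5  0.4 -0.7] t 8.4667 | tool cm [-33.93 -14.15   0.38] rows 9 each [-3.77 -1.57  0.04]
turn [ 0.  -0.   0.3] rows 1
222 [ 485.30442649 -197.73491909   24.        ]
```

Emit:
move_arm:
  targets: "-1 -3.8 -1.6 0 0 0 0;-1 -3.8 -1.6 0 0 0 0;-1 -3.8 -1.6 0 0 0 0;-1 -3.8 -1.6 0 0 0 0;-1 -3.8 -1.6 0 0 0 0"

```text
clock: 8.93
eef_pos: [620.3, -28.8, 147.6]
tool_rot: [3.139, 0.0, 1.716]
force: [0.6, -0.6, -0.4]
width: 45.8
gripper_force: 61.6
```

Emit:
move_arm:
  targets: "-1 -3.8 -1.6 0 0 0 0;-1 -3.8 -1.6 0 0 0 0;-1 -3.8 -1.6 0 0 0 0;-1 -3.5 -1.4 0 0 0 0;-1 0 0 0 0 0 0"

```text
clock: 9.35
eef_pos: [577.4, -195.7, 148.1]
tool_rot: [-3.141, 0.009, 1.702]
force: [-1.1, -1.8, -0.6]
width: 46.1
gripper_force: 61.6
```

```bash
python3 - <<'E'
from h import *
plan(581,-184,15,98)
E
```

```text
at [ 577.4 -195.7  148.1] [-180.     0.5   97.5] w 46.1 F [-1.1 -1.8 -0.6] t 9.35 | tool cm [ 1.23  0.51 13.3 ] rows 4 each [0.31 0.13 3.33]
turn [-0.   0.5 -0.5] rows 1
```

Emit:
move_arm:
  targets: "-1 0 0 3.5 0 0 0;-1 0 0 3.5 0 0 0;-1 0 0 2.8 0 0 0;-1 0 0 2 0 0 0;-1 0 0 1.5 0 0 0"

```text
clock: 9.77
eef_pos: [580.1, -183.0, 12.2]
tool_rot: [-3.141, -0.001, 1.715]
force: [-10.0, 1.4, 54.1]
width: 45.7
gripper_force: 69.5
```

Emit:
move_arm:
  targets: "-1 0 0 0 0 0 0;0.4 0 0 0 0 0 0;0.4 0 0 0 0 0 0;0.4 0 0 0 0 0 0;0.4 0 0 -1.5 0 0 0"

```text
clock: 10.18
eef_pos: [579.3, -182.7, 26.9]
tool_rot: [-3.139, -0.002, 1.715]
force: [-0.5, 0.9, 0.4]
width: 59.8
gripper_force: 0.0
```

Emit:
move_arm:
  targets: "0.4 0 0 -3 0 0 0;0.4 0 0 -3.5 0 0 0;0.4 0 0 -4 0 0 0;1 2 -0.6 -1.5 0 0 0;1 3.9 -1.1 0 0 0 0"

```text
clock: 10.6
eef_pos: [560.1, -133.6, 154.0]
tool_rot: [3.129, 0.008, 1.708]
force: [1.4, 0.2, 0.0]
width: 81.1
gripper_force: 0.0
```

Emit:
move_arm:
  targets: "1 3.9 -1.1 0 0 0 0;1 3.9 -1.1 0 0 0 0;1 3.9 -1.1 0 0 0 0;1 3.9 -1.1 0 0 0 0;1 3.9 -1.1 0 0 0 0"

```text
clock: 11.02
eef_pos: [472.2, 59.2, 149.1]
tool_rot: [3.14, -0.0, 1.715]
force: [-0.1, 0.3, -0.0]
width: 85.0
gripper_force: 0.0
```

Emit:
move_arm:
  targets: "1 3.9 -1.1 0 0 0 0;1 2 -0.6 0 0 0 -6.5;1 0 0 0 0 0 -6.5;1 0 0 0 0 0 -6.5;1 0 0 0 0 0 -6.5"

```text
clock: 11.43
eef_pos: [447.7, 114.5, 149.1]
tool_rot: [3.14, 0.0, 2.177]
force: [-0.2, 0.0, -0.2]
width: 85.5
gripper_force: 0.0
```

Emit:
move_arm:
  targets: "1 0 0 0 0 0 -6.5;1 0 0 0 0 0 -6.5;1 0 0 0 0 0 -6.5;1 0 0 0 0 0 0;1 0 0 0 0 0 0"

```text
clock: 11.85
eef_pos: [447.9, 113.4, 148.8]
tool_rot: [3.14, 0.0, 2.506]
force: [-0.3, 0.4, 0.2]
width: 85.3
gripper_force: 0.0
```

```bash
python3 - <<'E'
from h import *
im=grab('wrist','w3.png'); plan(449,112,5,143.6)
T=grab('top','t3.png'); m=T['color'][200:300,395:495].astype(int); k=(m[...,0]-m[...,2]>50).astype(np.uint8); 
n,l,st,c=cv2.connectedComponentsWithStats(k)
for i in range(1,n):
    if st[i,4]>40: print(st[i,4],ray(T,c[i][0]+395,c[i][1]+200,24).round(1))
hsv=cv2.cvtColor(im['color'],cv2.COLOR_RGB2HSV); m=((hsv[...,2]>140)&(hsv[...,1]<60)).astype(np.uint8)
n,l,st,c=cv2.connectedComponentsWithStats(m)
for i in range(1,n):
    if st[i,4]>300:
        r=cv2.minAreaRect(np.argwhere(l==i)[:,::-1].astype(np.float32)); print('white',st[i],[ray(im,*q,16).round(1)[:2].tolist() for q in cv2.boxPoints(r)])
E
```

```text
at [447.8 113.4 148.7] [180.    0.  143.6] w 85.4 F [ 0.5 -0.6 -0.2] t 11.9 | tool cm [-0.17 -0.05 14.37] rows 4 each [-0.04 -0.01  3.59]
turn [ 0.  0. -0.] rows 1
216 [ 582.6 -185.    24. ]
222 [ 485.3 -197.7   24. ]
white [     0      0    640    426 189002] [[188.6, 32.4], [444.9, 380.9], [784.9, 242.7], [419.0, -251.8]]
```

View pics/w3.png

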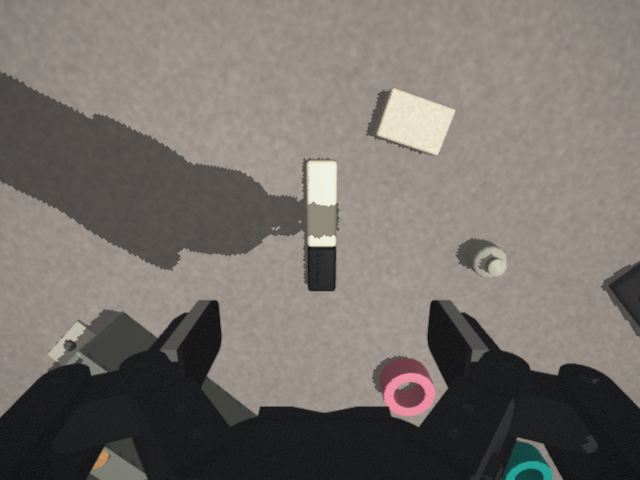

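The wrist view shows the marker at (321,160)-(321,290), square to the fingers with the cap towards us. Gripping it.

Emit:
move_arm:
  targets: "1 0 0 3.8 0 0 0;1 0 0 3.8 0 0 0;1 0 0 3.5 0 0 0;1 0 0 2.3 0 0 0;1 0 0 1 0 0 0"

```text
clock: 12.37
eef_pos: [446.3, 114.0, 17.2]
tool_rot: [-3.135, -0.009, 2.507]
force: [-0.5, 0.3, 1.0]
width: 85.7
gripper_force: 0.0
```

Emit:
move_arm:
  targets: "1 0 0 0 0 0 0;-1 0 0 0 0 0 0;-1 0 0 0 0 0 0;-1 0 0 0 0 0 0;-1 0 0 0 0 0 0"

```text
clock: 12.78
eef_pos: [447.7, 114.7, 20.0]
tool_rot: [-3.139, -0.007, 2.509]
force: [0.7, -0.6, -0.3]
width: 38.5
gripper_force: 0.0
```

Emit:
move_arm:
  targets: "-1 0 0 0 0 0 0;-1 0 0 -2 0 0 0;-1 0 0 -4 0 0 0;-1 0 0 -4 0 0 0;-1 0 0 -4 0 0 0"

```text
clock: 13.2
eef_pos: [447.7, 113.8, 160.9]
tool_rot: [-3.136, -0.008, 2.508]
force: [1.1, 1.9, 0.7]
width: -0.3
gripper_force: 0.0
```

```bash
python3 - <<'E'
from h import *
T=grab('top'); S=grab('scene')
# rim corners re-check: print plan to bay
a=np.radians(8);c=np.array([527,-158]);R=np.array([[np.cos(a),-np.sin(a)],[np.sin(a),np.cos(a)]])
p=c+R@(0,51.5);print(p); plan(p[0],p[1],145,188)
E
```

```text
[ 519.8325853  -107.00119446]
at [452.2 114.8 164.6] [ 1.797e+02 -1.000e-01  1.437e+02] w -0.1 F [ 1.  -0.   0.3] t 13.3 | tool cm [-18.59 -13.88   1.88] rows 6 each [-3.1  -2.31  0.31]
turn [  0.3   0.  -44.3] rows 7
```

The gripper closed empty because the descent had fallen short (z = 20 rather than 5). I open again, go down more slowly, and check the height before closing.

Emit:
move_arm:
  targets: "1 0 0 0 0 0 0;1 0 0 1 0 0 0;1 0 0 3 0 0 0;1 0 0 3 0 0 0;1 0 0 0 0 0 0"

```text
clock: 13.72
eef_pos: [443.5, 113.5, 84.6]
tool_rot: [-3.129, -0.015, 2.508]
force: [-0.8, 1.8, -1.1]
width: 60.2
gripper_force: 0.0
```

```bash
python3 - <<'E'
from h import *
im=grab('wrist'); plan(449,112,5,143.6)
hsv=cv2.cvtColor(im['color'],cv2.COLOR_RGB2HSV); m=((hsv[...,2]>205)&(hsv[...,1]<60)).astype(np.uint8)
n,l,st,c=cv2.connectedComponentsWithStats(m)
for i in range(1,n):
    if st[i,4]>300: print(st[i],ray(im,*c[i],16).round(1))
E
```

```text
at [444.6 113.6  86.6] [-179.4   -0.8  143.7] w 67.3 F [-0.9 -0.6  0.9] t 13.7667 | tool cm [-0.55  0.22  8.15] rows 2 each [-0.28  0.11  4.07]
turn [-0.6 -0.8  0.1] rows 1
[ 400   82  102   87 5431] [421.3 217.3  16. ]
[ 309  176   38   59 1997] [416.  134.9  16. ]
[310 269  35  14 354] [455.1 107.4  16. ]
```

Emit:
move_arm:
  targets: "1 0 0 2 0 0 0;1 0 0 2 0 0 0;1 0 0 2 0 0 0;1 0 0 1.5 0 0 0;1 0 0 1 0 0 0"

```text
clock: 14.18
eef_pos: [446.3, 114.5, 5.2]
tool_rot: [-3.137, -0.011, 2.508]
force: [-0.9, 0.4, -0.1]
width: 85.6
gripper_force: 0.0
```

Emit:
move_arm:
  targets: "1 0 0 0 0 0 0;1 0 0 0 0 0 0;1 0 0 0 0 0 0"

```text
clock: 14.43
eef_pos: [447.3, 114.8, 6.6]
tool_rot: [-3.138, -0.008, 2.509]
force: [-0.2, -0.6, 0.1]
width: 85.0
gripper_force: 0.0
```

Emit:
move_arm:
  targets: "1 0 0 0.3 0 0 0;-1 0 0 0 0 0 0;-1 0 0 0 0 0 0;-1 0 0 0 0 0 0;-1 0 0 0 0 0 0"

```text
clock: 14.85
eef_pos: [447.0, 114.7, 3.1]
tool_rot: [-3.138, -0.008, 2.509]
force: [0.0, -0.6, 0.3]
width: 38.7
gripper_force: 0.0
```

Emit:
move_arm:
  targets: "-1 0 0 0 0 0 0;-1 0 0 0 0 0 0;-1 0 0 -1 0 0 0;-1 0 0 -3 0 0 0;-1 0 0 -4 0 0 0"

```text
clock: 15.27
eef_pos: [445.5, 113.9, 81.8]
tool_rot: [-3.132, -0.013, 2.508]
force: [0.9, 1.4, -0.2]
width: 22.6
gripper_force: 58.9
```

Emit:
move_arm:
  targets: "-1 0 0 -4 0 0 0;-1 0 0 -2.3 0 0 0;-1 0 0 0 0 0 0;-1 0 0 0 0 0 0"

```text
clock: 15.6
eef_pos: [448.7, 115.0, 146.8]
tool_rot: [-3.139, -0.007, 2.509]
force: [-0.2, -0.1, -0.3]
width: 22.1
gripper_force: 58.9
```

```bash
python3 - <<'E'
from h import *
plan(519.8,-107,145,188)
E
```

```text
at [448.7 115.  146.8] [-179.9   -0.4  143.8] w 22.1 F [-0.2 -0.1 -0.3] t 15.6 | tool cm [-18.85 -13.7    0.07] rows 6 each [-3.14 -2.28  0.01]
turn [  0.   -0.5 -44.2] rows 7
```

Emit:
move_arm:
  targets: "-1 -3.1 -2.3 0 0 0 0;-1 -3.1 -2.3 0 0 0 0;-1 -3.1 -2.3 0 0 0 0;-1 -3.1 -2.3 0 0 0 0;-1 -3.1 -2.3 0 0 0 0"

```text
clock: 16.02
eef_pos: [504.1, -71.4, 143.1]
tool_rot: [-3.135, -0.012, 2.509]
force: [1.4, 0.0, 0.9]
width: 22.4
gripper_force: 59.0
```

Emit:
move_arm:
  targets: "-1 -3.3 -2.2 0 0 0 -6;-1 0 0 0 0 0 -6.4;-1 0 0 0 0 0 -6.4;-1 0 0 0 0 0 -6.4;-1 0 0 0 0 0 -6.4"

```text
clock: 16.43
eef_pos: [517.3, -107.3, 142.7]
tool_rot: [3.14, -0.014, 3.064]
force: [-0.7, -0.0, -1.1]
width: 22.3
gripper_force: 59.0
```

Emit:
move_arm:
  targets: "-1 0 0 0 0 0 -6.4;-1 0 0 0 0 0 -6.2;-1 0 0 0 0 0 0;-1 0 0 0 0 0 0"

```text
clock: 16.77
eef_pos: [517.7, -107.1, 143.4]
tool_rot: [3.137, -0.012, -3.007]
force: [1.1, -0.0, -0.6]
width: 22.3
gripper_force: 59.0
```

```bash
python3 - <<'E'
from h import *
plan(519.8,-107,70,188)
im=grab('wrist','w4.png')
E
```

```text
at [ 517.7 -107.1  143.4] [ 179.8   -0.7 -172.3] w 22.3 F [ 1.1 -0.  -0.6] t 16.7667 | tool cm [-0.3  -0.05  7.34] rows 2 each [-0.15 -0.02  3.67]
turn [ 0.2 -0.7 -0.3] rows 1
```

View pics/w4.png

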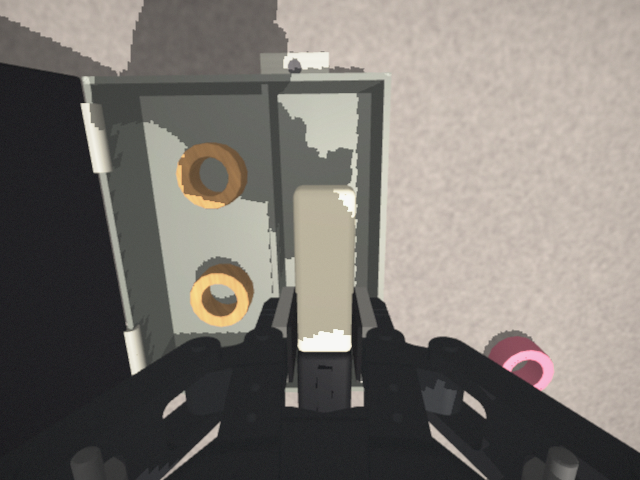

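Both rolls are in the hinge compartment at (212,175) and (222,295). The held marker lies above its bay. I measure the divider top, (270,87) to about (279,285), and the outer rim, (390,75) to (384,290), to centre the fingers.

```bash
python3 - <<'E'
from h import *
im=grab('wrist'); c=im['color'].astype(int)
for v in (120,200,260): print(v,c[v,255:400:3].mean(1).astype(int).tolist())
b=np.radians(8); n=np.array([-np.sin(b),np.cos(b)])
s=read_state()['eef_pos'][:2]
for nm,pts,z in (('div',[(270,90),(274,200),(278,280)],52),('rim',[(389,80),(386,200),(383,290)],62)):
    for p in pts:
        w=ray(im,*p,z); print(nm,w.round(1),'offset from TCP along box y',((w[:2]-s)@n).round(1))
E
```

```text
120 [99, 102, 102, 100, 103, 77, 68, 68, 92, 103, 101, 103, 102, 103, 104, 104, 171, 193, 194, 195, 196, 196, 196, 197, 197, 195, 195, 197, 197, 198, 199, 198, 198, 198, 176, 102, 101, 101, 102, 68, 68, 68, 68, 201, 199, 194, 192, 192, 193]
200 [100, 97, 97, 99, 98, 98, 94, 68, 70, 82, 99, 97, 99, 150, 165, 175, 175, 175, 175, 176, 174, 174, 177, 175, 176, 176, 176, 174, 175, 175, 247, 247, 246, 237, 97, 97, 99, 100, 82, 68, 68, 69, 180, 211, 201, 199, 194, 192, 196]
260 [186, 187, 186, 186, 188, 122, 190, 176, 79, 68, 153, 194, 195, 169, 160, 170, 172, 173, 173, 174, 173, 173, 174, 174, 173, 173, 174, 173, 172, 175, 173, 170, 159, 174, 97, 96, 97, 98, 69, 68, 68, 111, 212, 206, 185, 195, 197, 191, 188]
div [ 422.3 -153.7   52. ] offset from TCP along box y -32.7
div [ 489.9 -144.6   52. ] offset from TCP along box y -33.2
div [ 546.8 -136.2   52. ] offset from TCP along box y -32.7
rim [408.4 -83.5  62. ] offset from TCP along box y 38.7
rim [478.5 -72.2  62. ] offset from TCP along box y 40.1
rim [540.3 -62.8  62. ] offset from TCP along box y 40.8
```

Emit:
move_arm:
  targets: "-1 0 0.2 2.5 0 0 0;-1 0 0 3 0 0 0;-1 0 0 2 0 0 0;-1 0 0 1.5 0 0 0;-1 0 0 0.5 0 0 0"

```text
clock: 17.28
eef_pos: [515.7, -104.6, 47.1]
tool_rot: [3.138, -0.014, -3.005]
force: [1.0, 0.6, -1.6]
width: 22.4
gripper_force: 59.0
```

Emit:
move_arm:
  targets: "-1 0 0 1 0 0 0;-1 0 0 0.5 0 0 0;-1 0 0 0.5 0 0 0;-1 0 0 0 0 0 0"

```text
clock: 17.62
eef_pos: [517.1, -105.1, 29.3]
tool_rot: [3.139, -0.01, -3.003]
force: [-0.1, 0.1, 1.0]
width: 22.7
gripper_force: 59.0
```

Emit:
move_arm:
  targets: "-1 0 0 0.5 0 0 0;-1 0 0 0.4 0 0 0;-1 0 0 0.3 0 0 0;-1 0 0 0.2 0 0 0;-1 0 0 0 0 0 0"

```text
clock: 18.03
eef_pos: [517.6, -104.9, 18.0]
tool_rot: [3.138, -0.008, -3.003]
force: [-4.4, 0.1, 23.6]
width: 22.4
gripper_force: 67.3
```

Emit:
move_arm:
  targets: "-1 0 0 0.2 0 0 0;-1 0 0 0 0 0 0"

```text
clock: 18.2
eef_pos: [517.6, -104.8, 17.7]
tool_rot: [3.137, -0.007, -3.003]
force: [-6.4, -0.1, 39.8]
width: 21.9
gripper_force: 73.0
```

Contact came at z = 18. I back off slightly and let go.

Emit:
move_arm:
  targets: "-1 0 0 -0.3 0 0 0;-1 0 0 0 0 0 0;-0.2 0 0 0 0 0 0;-0.2 0 0 0 0 0 0;-0.2 0 0 0 0 0 0"

```text
clock: 18.62
eef_pos: [518.7, -109.5, 18.1]
tool_rot: [-3.139, -0.006, -3.006]
force: [-0.3, -8.5, 12.3]
width: 33.6
gripper_force: 19.9
```

Emit:
move_arm:
  targets: "-0.2 0 0 -0.5 0 0 0;-0.2 0 0 -1 0 0 0;-0.2 0 0 -2 0 0 0;-0.2 0 0 -3 0 0 0;-0.2 0 0 -3 0 0 0"

```text
clock: 19.03
eef_pos: [517.0, -104.3, 112.3]
tool_rot: [3.137, -0.012, -3.002]
force: [0.8, 0.5, 0.0]
width: 34.4
gripper_force: 0.0
```

Emit:
move_arm:
  targets: "-0.5 0 0 -3 0 0 0;-0.5 0 0 -3 0 0 0;-0.5 0 0 -2 0 0 0;-0.5 0 0 0 0 0 0"

```text
clock: 19.37
eef_pos: [521.3, -105.3, 196.0]
tool_rot: [3.14, -0.002, -3.002]
force: [-0.2, -0.0, -0.0]
width: 21.3
gripper_force: 0.0
```

```bash
python3 - <<'E'
from h import *
plan(519.8,-107,160,188)
im=grab('wrist','w5.png')
E
```

```text
at [ 521.3 -105.3  196. ] [ 1.799e+02 -1.000e-01 -1.720e+02] w 21.3 F [-0.2 -0.  -0. ] t 19.3667 | tool cm [ 0.17 -0.15  3.6 ] rows 1 each [ 0.17 -0.15  3.6 ]
turn [ 0.1 -0.1 -0. ] rows 1
```

View pics/w5.png

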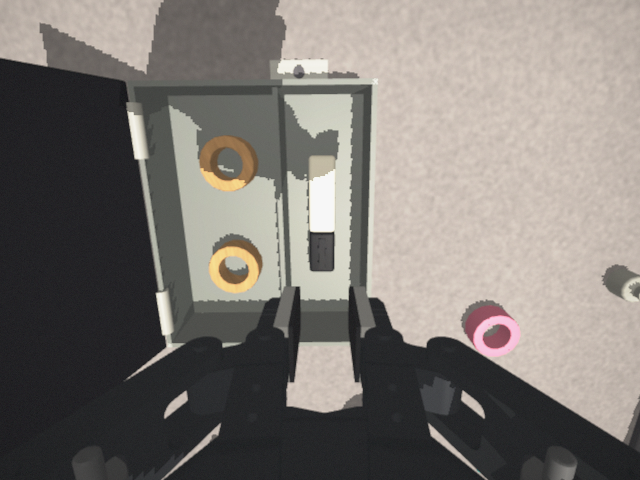

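All three items are inside: rolls at (228,163) and (235,266), marker lying flat at (322,212). Now the lid: I raise the arm, turn the tool so its x is along box y, and check the cabinet clearance.

Emit:
move_arm:
  targets: "-1 0 0 -1.8 0 0 6.9;-1 0 0 -1.8 0 0 6.9;-1 0 0 -1.8 0 0 6.9;-1 0 0 -1.8 0 0 6.9;-1 0 0 -1.8 0 0 6.9"

```text
clock: 19.83
eef_pos: [518.7, -104.6, 281.2]
tool_rot: [-3.138, -0.013, 2.673]
force: [0.3, -0.4, -0.3]
width: -0.3
gripper_force: 0.0
```

Emit:
move_arm:
  targets: "-1 0 0 0 0 0 6.9;-1 0 0 0 0 0 6.9;-1 0 0 0 0 0 6.9;-1 0 0 0 0 0 6.9;-1 0 0 0 0 0 6.9"

```text
clock: 20.25
eef_pos: [518.8, -104.6, 280.4]
tool_rot: [-3.132, -0.008, 2.07]
force: [-0.0, -0.5, 0.6]
width: -0.1
gripper_force: 0.0
```

Emit:
move_arm:
  targets: "-1 0 0 0 0 0 6.9;-1 0 0 0 0 0 6.9;-1 0 0 0 0 0 6.9;-1 0 0 0 0 0 0;-1 0 0 0 0 0 0"

```text
clock: 20.67
eef_pos: [519.1, -104.8, 280.5]
tool_rot: [-3.13, -0.003, 1.718]
force: [0.2, 0.5, -0.7]
width: -0.0
gripper_force: 0.0
```

```bash
cat >> h.py <<'E'
A8=np.radians(8);BC=np.array([526.6,-155.4]);RB=np.array([[np.cos(A8),-np.sin(A8)],[np.sin(A8),np.cos(A8)]])
def tobox(p): return RB.T@(np.array(p[:2])-BC)
E
python3 - <<'E'
from h import *
p=BC+RB@(0,-195); s=read_state(); print('box',tobox(s['eef_pos'])); plan(p[0],p[1],285,98)
T=grab('top')
for z in (0,150,300): print(z,[tobox(ray(T,u,v,z)).round(0).tolist() for u,v in ((577,262),(620,200),(520,183),(533,275))])
E
```

```text
box [-0.37868988 51.19862877]
at [ 519.1 -104.8  280.5] [-179.3   -0.2   98.4] w -0.0 F [ 0.2  0.5 -0.7] t 20.6667 | tool cm [-24.62  -0.16  -0.53] rows 7 each [-3.52 -0.02 -0.08]
turn [-0.7 -0.2  0.5] rows 1
0 [[-53.0, -358.0], [102.0, -503.0], [172.0, -244.0], [-77.0, -238.0]]
150 [[-72.0, -286.0], [68.0, -417.0], [130.0, -185.0], [-93.0, -179.0]]
300 [[-91.0, -215.0], [33.0, -330.0], [88.0, -125.0], [-110.0, -120.0]]
```

```bash
python3 - <<'E'
from h import *
S=grab('scene')
print('base',[tobox(ray(S,u,v,0)).round(0).tolist() for u,v in ((118,138),(0,172))])
for z in (100,150,200,250,300): print(z,[tobox(ray(S,u,v,z)).round(0).tolist() for u,v in ((78,27),(88,78),(0,90))])
E
```

```text
base [[-91.0, -385.0], [129.0, -598.0]]
100 [[-376.0, -694.0], [-182.0, -506.0], [-54.0, -697.0]]
150 [[-316.0, -620.0], [-134.0, -443.0], [-13.0, -622.0]]
200 [[-255.0, -545.0], [-86.0, -380.0], [27.0, -547.0]]
250 [[-195.0, -470.0], [-37.0, -317.0], [68.0, -472.0]]
300 [[-135.0, -395.0], [11.0, -253.0], [108.0, -397.0]]
```

The cabinet's near corner is at about box y = -380, which is clear of the gripper at -240. I cross over the lid and go down behind it.

Emit:
move_arm:
  targets: "-1 -2 0 0 0 0 0;-1 -4 0 0 0 0 0;-1 -4 0 0 0 0 0;-1 -4 0 0 0 0 0;-1 -4 0 0 0 0 0"

```text
clock: 21.18
eef_pos: [545.5, -285.1, 280.9]
tool_rot: [-3.132, -0.004, 1.717]
force: [0.8, 0.1, 1.1]
width: -0.1
gripper_force: 0.0
```

Emit:
move_arm:
  targets: "-1 -4 0 0 0 0 0;-1 -2.5 0 0 0.7 0.2 0;-1 0 0 0 0 0 0;-1 0 0 0 0 0 0;-1 0 0 0 0 0 0"

```text
clock: 21.6
eef_pos: [554.7, -346.9, 280.4]
tool_rot: [-3.12, -0.008, 1.716]
force: [0.1, -0.3, -1.1]
width: -0.1
gripper_force: 0.0
```

```bash
python3 - <<'E'
from h import *
s=read_state(); print(tobox(s['eef_pos'])); p=BC+RB@(0,-192); plan(p[0],p[1],205,98)
E
```

```text
[   1.21280192 -193.55823301]
at [ 554.7 -346.9  280.4] [-178.7   -0.5   98.3] w -0.1 F [ 0.1 -0.3 -1.1] t 21.6 | tool cm [0.09 0.04 7.54] rows 2 each [0.05 0.02 3.77]
turn [-1.3 -0.5  0.3] rows 1
```

Emit:
move_arm:
  targets: "-1 0 0 2.5 -1.3 -0.5 0;-1 0 0 3 0 0 0;-1 0 0 2 0 0 0;-1 0.5 0 0 0 0 0;-1 0.8 0 0 0 0 0"

```text
clock: 22.02
eef_pos: [552.3, -333.3, 205.5]
tool_rot: [-3.141, 0.001, 1.716]
force: [-0.4, -1.1, 0.5]
width: 0.0
gripper_force: 0.0
```

Emit:
move_arm:
  targets: "-1 0.8 0 0 0 0 0;-1 0.7 0 0 0 0 0;-1 0.7 0 0 0 0 0;-1 0.7 0 0 0 0 0;-1 0.7 0 0 0 0 0"

```text
clock: 22.43
eef_pos: [547.9, -300.2, 207.3]
tool_rot: [3.138, 0.006, 1.714]
force: [0.3, -3.3, 2.6]
width: 0.3
gripper_force: 1.3
```

```bash
python3 - <<'E'
from h import *
s=read_state(); print(tobox(s['eef_pos']),s['eef_pos'],s['force'])
E
```

```text
[   0.93760602 -146.30484831] [ 547.89018073 -300.15053005  207.3116327 ] [ 0.33680673 -3.27672393  2.55070847]
```

The lid is moving with about 3 N. I continue along the arc.

Emit:
move_arm:
  targets: "-1 0.8 0 0 0 0 0;-1 0.8 0 0 0 0 0;-1 0.8 0 0 0 0 0;-1 0.8 0 0 0 0 0;-1 0.8 0 0 0 0 0"

```text
clock: 22.85
eef_pos: [541.9, -261.5, 208.1]
tool_rot: [3.138, 0.006, 1.713]
force: [-2.3, -3.6, 15.1]
width: -0.1
gripper_force: 3.2
```

Emit:
move_arm:
  targets: "-1 1 0 0.1 0 0 0;-1 1 0 0.1 0 0 0;-1 1 0 0.1 0 0 0;-1 1 0 0.1 0 0 0;-1 1 0 0.1 0 0 0"

```text
clock: 23.27
eef_pos: [533.9, -209.5, 199.9]
tool_rot: [-3.141, 0.003, 1.715]
force: [0.5, -3.9, -1.8]
width: 0.4
gripper_force: 1.7
```

```bash
python3 - <<'E'
from h import *
s=read_state(); print(tobox(s['eef_pos']),s['eef_pos'],s['force'])
E
```

```text
[ -0.3130769  -54.54397506] [ 533.88102409 -209.45672872  199.85580842] [ 0.4724644  -3.85980003 -1.81699574]
```

Emit:
move_arm:
  targets: "-1 0.8 0 0.4 0 0 0;-1 0.8 0 0.4 0 0 0;-1 0.8 0 0.5 0 0 0;-1 0.8 0 0.5 0 0 0;-1 0.8 0 0.5 0 0 0"

```text
clock: 23.68
eef_pos: [528.6, -170.0, 177.0]
tool_rot: [3.141, 0.002, 1.715]
force: [0.2, -2.8, 2.1]
width: -0.0
gripper_force: 2.0
```

Emit:
move_arm:
  targets: "-1 0.7 0 0.7 0 0 0;-1 0.7 0 0.7 0 0 0;-1 0.7 0 0.7 0 0 0;-1 0.7 0 0.8 0 0 0;-1 0.6 0 0.8 0 0 0"

```text
clock: 24.1
eef_pos: [523.8, -136.7, 139.6]
tool_rot: [3.141, 0.003, 1.715]
force: [0.3, -2.7, 4.5]
width: 0.0
gripper_force: 2.4
```

```bash
python3 - <<'E'
from h import *
s=read_state(); print(tobox(s['eef_pos']),s['eef_pos'],s['force'])
E
```

```text
[-0.20810525 18.96085427] [ 523.75507913 -136.65263411  139.63177657] [ 0.29613894 -2.67657861  4.45342103]
```

Emit:
move_arm:
  targets: "-1 0.4 0 0.7 0 0 0;-1 0.4 0 0.7 0 0 0;-1 0.4 0 0.7 0 0 0;-1 0.3 0 0.7 0 0 0;-1 0.3 0 0.7 0 0 0"

```text
clock: 24.52
eef_pos: [521.3, -120.1, 104.8]
tool_rot: [3.141, 0.004, 1.714]
force: [-0.0, -4.6, 4.3]
width: 0.3
gripper_force: 2.7
```

Emit:
move_arm:
  targets: "-1 0.2 0 0.5 0 0 0;-1 0.1 0 0.5 0 0 0;-1 0.1 0 0.5 0 0 0;-1 0.1 0 0.4 0 0 0;-1 0 0 0.3 0 0 0"

```text
clock: 24.93
eef_pos: [520.6, -114.9, 83.0]
tool_rot: [3.141, 0.003, 1.714]
force: [-0.1, -3.7, 4.6]
width: -0.3
gripper_force: 2.8
```

Emit:
move_arm:
  targets: "-1 0 0 0.2 0 0 0;-1 0 0 0.2 0 0 0;-1 0 0 0 0 0 0"

```text
clock: 25.18
eef_pos: [520.5, -114.4, 79.1]
tool_rot: [3.141, 0.002, 1.714]
force: [-0.2, -3.5, 5.3]
width: -0.1
gripper_force: 2.8
```

```bash
python3 - <<'E'
from h import *
s=read_state(); print(tobox(s['eef_pos']),s['eef_pos'],s['force'])
E
```

```text
[-0.32613596 41.44259638] [ 520.50934332 -114.40610948   79.06339717] [-0.23723954 -3.51458717  5.28162436]
```

Creeping down the last 11 mm.

Emit:
move_arm:
  targets: "-1 0 0 0.2 0 0 0;-1 0 0 0.2 0 0 0;-1 0 0 0.2 0 0 0;-1 0 0 0.1 0 0 0;-1 0 0 0.1 0 0 0"

```text
clock: 25.6
eef_pos: [520.4, -113.8, 71.3]
tool_rot: [3.141, 0.001, 1.715]
force: [-0.4, -2.6, 6.1]
width: -0.1
gripper_force: 3.0
```

Emit:
move_arm:
  targets: "-1 0 0 0.1 0 0 0;-1 0 0 0.1 0 0 0;-1 0 0 0 0 0 0"

```text
clock: 25.85
eef_pos: [520.4, -113.6, 69.2]
tool_rot: [3.141, 0.0, 1.715]
force: [0.2, -2.1, 5.8]
width: -0.2
gripper_force: 3.0
```

Emit:
move_arm:
  targets: "-1 0 0 0.1 0 0 0;-1 0 0 0.1 0 0 0;-1 0 0 0 0 0 0"

```text
clock: 26.1
eef_pos: [520.3, -113.6, 67.7]
tool_rot: [3.141, -0.0, 1.715]
force: [-1.6, -1.4, 11.3]
width: 0.1
gripper_force: 5.6
```

Emit:
move_arm:
  targets: "-1 0 0 0.1 0 0 0;-1 0 0 0 0 0 0;-1 0 0 0 0 0 0"

```text
clock: 26.35
eef_pos: [520.4, -113.6, 67.3]
tool_rot: [3.14, -0.0, 1.715]
force: [-2.7, -0.0, 16.3]
width: 0.2
gripper_force: 8.1
```

```bash
python3 - <<'E'
from h import *
grab('scene','s9.png'); s=read_state(); print(s['eef_pos'],s['force'],s['clock'])
E
```

```text
[ 520.38654045 -113.59096966   67.36469753] [-2.60762532 -0.39861366 15.40293585] 26.4
```

View pics/s9.png

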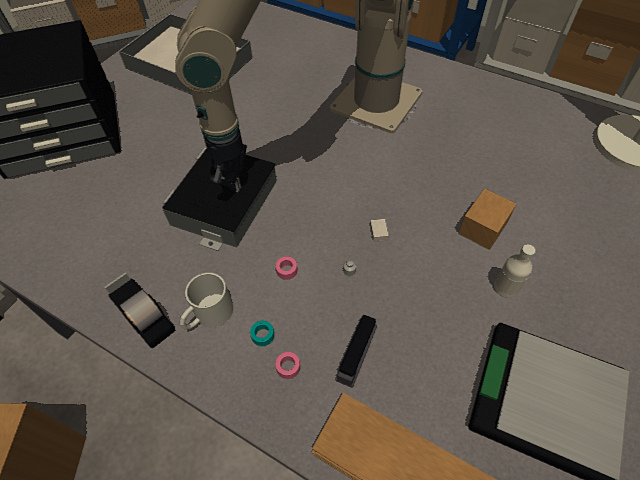

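The lid lies level and shut on the box at (222,195), held by the fingers, and the bystanders have not moved. Handing in.

```bash
python3 -c "
from h import *
print(order.finish_job())"
```

```text
the job is handed in; nothing more can be done
None
```

I handed the job in with both tape rolls and the marker in their compartments, the lid held shut at about 15 N and the bystanders where they started; no verdict came back.

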